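Walk the sticky shutter of a fruit sugar tester open and take out the plum

ROBOT

A 6-joint arm with a two-finger parallel gripper is mounted at the origin on the work surface. World frame = base frame: x ahead of the robot, y to its left, z up, the work surface at z = 0. Lengths are in m, angles in rad, forces in N, time in s.
With the tool pointing down it reaches from about 0.325 to 0.775 m from the base axis. Payload 5.5 kg.
Tool frame: the origin (TCP) lies on the front face of the gripper's body, between the roots of the fingers; the fingertips stand 73 mm ahead of it and the grasp point (between the pads) lies 54 mm ahead of it (tcp_to_grasp is the distance from the TCP to the grasp point, in m); x points along the fingers, z is the direction in which the jaws open and shut, and the axes are right-handed (so a half turn about x gives the same grasp; the last joint's range is limited). The gripper opens to 85 mm and grips with 20 to 120 N. Pads are 22 mm wide; open, the fingers measure 114 mm over their backs; the gripper's body (76 mm by 85 mm) begins 54 mm behind the grasp point. The pads swing forward as they close: fully open they stand 13 mm farther back than shut.
Start: joints at [-1.364, 0.091, 1.231, -0, 1.82, -0.057], TCP at [0.156, -0.579, 0.304] pointing down, gripper open.
Joint ranges: [-2.87, 2.87], [-0.86, 2.18], [0.17, 2.46], [-1.51, 4.65], [0.06, 2.69], [-2.65, 2.65]. Speed limits (rad/s): [2.57, 2.57, 3.01, 3.14, 3.14, 3.14].

INTERFACE

Orientations are given as a unit quaternion [x, y, z, w].
In Python, from workcell import * gives the robot as it stands. The module is installed in compiled form; this text tells all that it offers.
- The arm moves only by the shell command python3 -m pendant 'ROWS' [FORCE]. ROWS is JSON, a list of rows, each a list of 3 entries, a list of its own where there are three numbers: the shift along the tool's x, y, z in cm, then the turn, a rotation vector about the tool's x, y, z in degrees, then the opening, from -1 (shut) to 1 (fully open). In form: [[[tx, ty, tz], [wx, wy, wz], grip], ...]. A call has 1 to 8 rows; each row shifts and turns the commanded pose from where the row before left it, along the tool's axes as they then stand; what a row does not reach is not made up. A row lasts 1/8 s, in which the tool goes at most 62.5 mm and 10.7 degrees, less where a joint would pass 70% of its speed; a pose out of reach is approached as far as the arm can. A call is refused whole if a number of a shift passes 6.25 or a number of a turn 10.7, either way. A call with a gripper value outside its range is refused whole. The fingers move at their own pace and stop on an object; FORCE is the grip in N (left out, the last holds). Time passes only in rows, so rows that do not move let the fingers close. It gives the time, the measured TCP pose, the force and the opening at its end, in the units of the state.
- sense(): the state, without advancing time (a new reading comes with each control period).
- read_camera(name): name is "scene" or "top" or "wrist"; returns a dict with "image" (420x560x3 uint8, blue, green, red), "fx", "fy", "cx", "cy" (pixels), "eye" and "attitude" of the camera in the world. Camera axes: x right, y up, looking along -z (the intrinsics and any distortion apply to the point x, -y, -z); pixel columns grow to the right and rows downward; lengths in m; the calibration is good to about 2 mm. A picture is of the moment at which its call begins. There is no depth.
- close_job(): hands the job in, once; it reports no verdict.
The state is a dict: "time_s": time; "qpos": joint angles; "joint_velocities": joint speeds; "effort": joint torques, N m; "tcp_pos": TCP position; "orientation": TCP orientation; "contact_force": force on the tool from outside, world axes, zero at the start; "ft_torque": the same for the moment, N m; "width": finger opening in m.
Only numpy, scipy, OpenCV 4.12 (cv2) and the standard library are available. Lean on these libraries where they do the work, as an engineer would, in place of code of your own. Each camera call takes 0.05 s, during which the arm holds its last target. There are 200 camera calls.

TASK

The wide shutter of the fruit sugar tester is stuck and drags in its tracks: walk it fully open, back against its rear stops, with short pushes on its two knobs in turn so that it stays square and never wedges; push on the knobs only, keep off its black blade, and do not force it. Then reach through the round port, lift the plum off its pedestal and set it down gently in the empty pocket of the pulp tray, without dropping it. Leave the white reference standard on its pedestal and the two other plums in their pockets.

Things in the scene. Friction and masses are not known exactly. Their poses are not given: they have to be found in the camera images.
- tester: Fruit sugar tester, fixed: white steel box 340 (x) by 360 (y) mm, top face 120 mm above the table. Origin: centre of the box's underside; x runs along the shutter's tracks, away from the robot, y left. Track walls at y = +/-153 mm, with lips reaching in to y = +/-143 mm, tops at 132 mm. Key panel 70 mm deep in front, below 90 mm; lamp house 65 mm deep behind, 106 mm high.
- port_left (a point): Centre of the tester's left round port, 116 mm across, at the upper face of the 4 mm top plate, 120 mm above the table; in the tester's frame at x = -70, y = +70 mm. Under it stands a pedestal with a rubber cup 36 mm across, rim 77.5 mm above the table.
- port_right (a point): The same of the right port, at x = -70, y = -70 mm in the tester's frame, with a pedestal like the other.
- shutter: Flat black blade 135 (x) by 298 (y) by 4 mm, about 0.9 kg, loose in the tracks with 8 mm total side play, upper face 126 mm above the table. Origin: its centre. Tester-frame x of the origin: -70 mm shut, +72 mm fully open against the rear stops; it starts stuck 15 to 45 mm open and opens further towards +x. It drags with 4 to 9 N in all and covers both ports when shut.
- knob_left (a point): Point on the axis of the shutter's left knob, 13 mm above the blade. The knob is an upright steel post, 18 mm across and 26 mm high above the blade (top 152 mm above the table), at x = 0, y = +120 mm on the shutter, 23 mm inside the track lip.
- knob_right (a point): Point on the axis of the shutter's right knob, 13 mm above the blade: a post like the left one, at x = 0, y = -120 mm. Pushed at one knob, the blade turns about its other end, at most about 0.063 rad (one knob 15 mm ahead of the other) before it wedges corner to corner: more force at that knob then does not move it, but firm pushes (15 to 25 N) at the other knob free it.
- fruit: The plum to take out: a dark ball 42 mm in diameter with a tiny stem, about 45 g, standing in the rubber cup of one of the two pedestals (left or right port), its centre 94 mm above the table, 26 mm below the top plate's upper face, centred under the port. Origin: its centre.
- standard: White reference standard on the other pedestal: a cylinder 38 mm across and 22 mm high with a steel stub on top, 32 mm high in all. Origin: centre of its underside. Stays where it is.
- tray: Grey-brown pulp tray, fixed: 200 (x) by 78 (y) by 20 mm, three round pockets 37 mm across in a row along its x, 62 mm apart. Origin: centre of its underside. The middle pocket and the one at -x hold a plum each; the one at +x is empty.
- pocket (a point): Centre of the mouth of the tray's empty pocket, level with the tray's upper face, 20 mm above the table. Axes as the tray's. A plum that sits in a pocket has its centre about 10 mm above this point.
- plum1: Plum in the tray's middle pocket, a ball 42 mm in diameter. Origin: its centre. Stays there.
- plum2: Plum in the tray's pocket at -x, a ball 42 mm in diameter. Origin: its centre. Stays there.
Not all that is in view belongs to the job. There is more than one size of the tray; the job needs the largest.

How it is judged:
On the way, in this order (a step that is already met when the one before it is completed fails the run):
1. the shutter is fully open, back against its rear stops (within about 6 mm) (x of shutter in the frame of tester above 0.0665 m), for 0.2 s.
2. the plum is lifted out through the port, clear above the tester (height (world z) of fruit above 0.155 m), for 0.1 s.
At the end, for the whole second after the job is handed in: The shutter is fully open (within about 6 mm of its rear stops); the plum sits at rest in the tray's empty pocket, within 8 mm of its centre; the two other plums are still in their pockets and the white standard is still on its pedestal (moved less than 12 to 15 mm) (x of shutter in the frame of tester above 0.0665 m and horizontal distance between fruit and pocket below 0.008 m and z of fruit in the frame of tray below 0.036 m and linear speed of fruit below 0.03 m/s and distance of each of plum1, plum2 from where it was at the start of the episode below 0.015 m and distance of standard from where it was at the start of the episode below 0.012 m); the robot touches nothing.
It fails at once if the shutter is forced: more than 90 N of push on it (contact force between the fingers and shutter above 90 N).
It fails at once if the shutter's black blade is pushed or pressed (more than 5 N) instead of its knobs (contact force between the fingers and shutter_c0 above 5 N).
It fails at once if the plum is dropped: it falls free faster than 0.6 m/s (from about 2 cm) (linear speed of fruit above 0.6 m/s and contact force between the fingers and fruit below 0.2 N).
It fails at once if a plum of the tray or the white standard is knocked out of its place (more than 25 mm) (distance of any of plum1, plum2, standard from where it was at the start of the episode above 0.025 m).
It also fails if it takes over 72 s, if anything falls off the work surface, if the arm or the gripper's body presses on something with over 40 N, if the wrist force passes 120 N, or if a joint passes its speed limit or range.

## Working session

There is one attempt and no reset: what is moved stays moved. The work goes in short steps, Python scripts to look and compute and a shell command to move; the robot and the scene stay as the last step left them, time stands still between calls to the robot, and variables do not carry over. Pictures are saved under pics/ and viewed, about 8 in all and at most 12, crops included, and the job is handed in when it is done.

```bash
mkdir -p pics; cat > h.py <<'E'
from workcell import *
import numpy as np, cv2
from scipy.spatial.transform import Rotation as R
def cam(n,save=None):
    c=read_camera(n)
    if save: cv2.imwrite(save,c["image"])
    return c
def att(c):
    a=np.array(c["attitude"],float)
    return a if a.shape==(3,3) else R.from_quat(a).as_matrix()
def ray(c,u,v,z):
    # pixel to world at plane z
    d=att(c)@np.array([(u-c["cx"])/c["fx"],-(v-c["cy"])/c["fy"],-1.])
    e=np.array(c["eye"]); return e+d*(z-e[2])/d[2]
def proj(c,p):
    q=att(c).T@(np.array(p)-np.array(c["eye"])); return c["cx"]+c["fx"]*q[0]/-q[2], c["cy"]-c["fy"]*q[1]/-q[2]
E
python3 - <<'E'
from h import *
import pickle
for n in ("scene","top"):
    c=cam(n,f"pics/{n}0.png"); pickle.dump(c,open(n+"0.pkl","wb"))
    print(n,{k:(np.round(v,4).tolist()) for k,v in c.items() if k!="image"})
s=sense(); print(s)
print(R.from_quat(s["orientation"]).as_matrix().round(3))
E
```

```text
scene {'fx': 448.8758, 'fy': 448.8758, 'cx': 286.7957, 'cy': 209.218, 'eye': [1.0478, 0.6891, 0.77], 'attitude': [0.1683, 0.3922, 0.8199, 0.3816]}
top {'fx': 472.7909, 'fy': 472.7909, 'cx': 271.9696, 'cy': 214.6318, 'eye': [0.3106, 0.165, 1.2195], 'attitude': [0.0358, -0.038, -0.7018, 0.7105]}
{'time_s': 0.1, 'qpos': array([-1.36370272e+00,  9.18275398e-02,  1.23176734e+00,  1.01479836e-05,
        1.81983094e+00, -5.67214404e-02]), 'joint_velocities': array([ 0.00072561,  0.00020878, -0.00470403,  0.00061732, -0.00032775,
       -0.00020214]), 'effort': array([ 2.59184948e-03, -4.60217214e+01, -4.19217896e+01,  2.15886666e-05,
        1.05794452e-02, -2.13282379e-05]), 'tcp_pos': array([ 0.15642148, -0.57911958,  0.30283645]), 'orientation': array([ 0.43031807,  0.56190852, -0.42946765,  0.56093022]), 'contact_force': array([ 0.65216386, -0.50292033,  0.25262262]), 'ft_torque': array([-0.05114951,  0.01300645, -0.00065216]), 'width': 0.08602572470828189}
[[-0.     0.965  0.261]
 [ 0.002  0.261 -0.965]
 [-1.     0.    -0.002]]
```

View pics/top0.png

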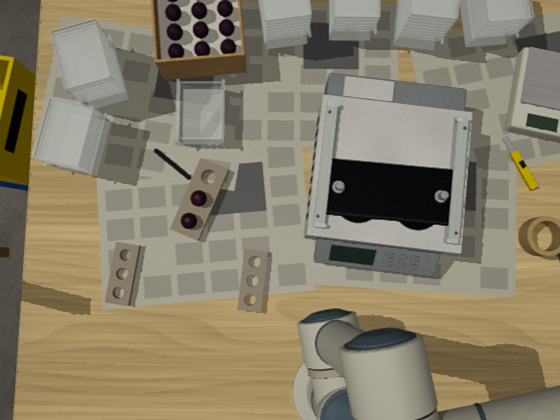

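View pics/scene0.png

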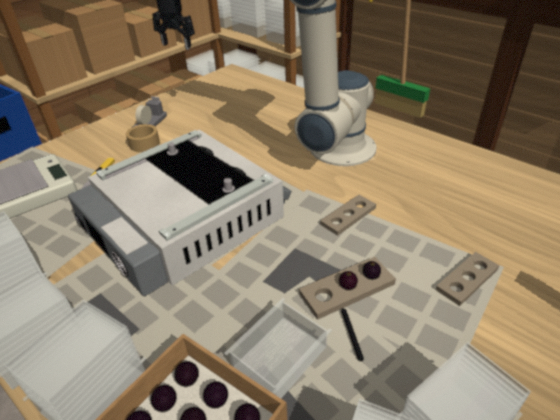

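Top view: tester at about (390,180), knobs at (338,187) and (441,197), and the tray with two plums at (200,200) with its empty pocket at (209,176). I'll enlarge the image to fit poses.

```bash
python3 - <<'E'
import cv2
im=cv2.imread("pics/top0.png")[60:285,165:490]
cv2.imwrite("pics/crop1.png",cv2.resize(im,None,fx=2.4,fy=2.4,interpolation=cv2.INTER_CUBIC))
E
```

```text
(no output)
```

View pics/crop1.png

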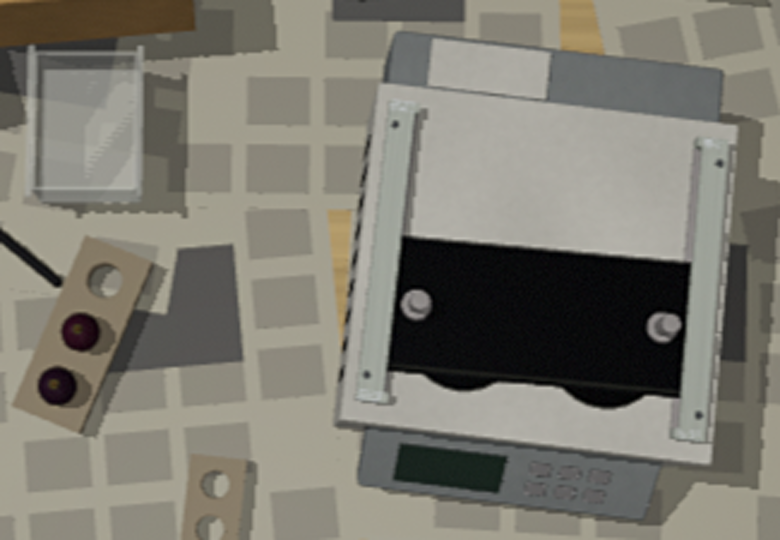

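```bash
cat > fit.py <<'E'
from h import *
import pickle
c=pickle.load(open("top0.pkl","rb"))
def P(a,b,z): return ray(c,165+(a+.5)/2.4-.5,60+(b+.5)/2.4-.5,z)
def fit(m,w):
    m=np.array(m,float);w=np.array(w)[:,:2];mc=m-m.mean(0);wc=w-w.mean(0)
    th=np.arctan2((mc[:,0]*wc[:,1]-mc[:,1]*wc[:,0]).sum(),(mc*wc).sum())
    M=np.array([[np.cos(th),-np.sin(th)],[np.sin(th),np.cos(th)]]); t=w.mean(0)-M@m.mean(0)
    print("th",th.round(4),"t",t.round(4),"res mm",((m@M.T+t-w)*1e3).round(1).tolist()); return M,t
M,t=fit([(.17,.18),(.17,-.18),(-.17,-.18),(-.17,.18)],[P(378,84,.12),P(738,126,.12),P(712,464,.12),P(336,425,.12)])
for a,b in((419,299),(670,324)):
    p=P(a,b,.152); print("knob",p.round(4),"tester",(M.T@(p[:2]-t)).round(4))
for l,p in (("portL",(-.07,.07)),("portR",(-.07,-.07))): print(l,(M@p+t).round(4))
Mt,tt=fit([(.1,.039),(.1,-.039),(-.1,-.039),(-.1,.039)],[P(86,236,.02),P(158,264,.02),P(83,436,.02),P(12,408,.02)])
print("pocket",(Mt@(.062,0)+tt).round(4),P(106,280,.02).round(4)); print("plums",P(81,332,.03).round(4),(Mt@(0,0)+tt).round(4),P(57,386,.03).round(4),(Mt@(-.062,0)+tt).round(4))
# cross-check with scene
s=pickle.load(open("scene0.pkl","rb"))
for n,p in (("RL",(*(M@(.17,.18)+t),.12)),("FL",(*(M@(-.17,.18)+t),.12)),("pocket",(*(Mt@(.062,0)+tt),.02))): print(n,np.round(proj(s,p),1))
for a,b in((228,183),(172,148)): 
  p=ray(s,a,b,.152); print("scene knob",p.round(4),(M.T@(p[:2]-t)).round(4))
print("scene pocket",ray(s,323,296,.02))
E
python3 fit.py
```

```text
th -0.1049 t [ 0.5281 -0.1156] res mm [[-1.1, 0.5], [-0.3, 2.1], [-1.5, 1.7], [2.9, -4.3]]
knob [0.4942 0.0093 0.152 ] tester [-0.0468  0.1207]
knob [ 0.4732 -0.2295  0.152 ] tester [-0.0427 -0.1191]
portL [ 0.4658 -0.0387]
portR [ 0.4512 -0.1779]
th -0.3771 t [0.4732 0.3463] res mm [[-0.4, -2.5], [0.4, 3.0], [-0.0, 1.5], [-0.0, -2.0]]
pocket [0.5308 0.3235] [0.5332 0.3255 0.02  ]
plums [0.4752 0.3492 0.03  ] [0.4732 0.3463] [0.4176 0.3728 0.03  ] [0.4155 0.3692]
RL [163.9 247.4]
FL [283.3 179.7]
pocket [323.  291.7]
scene knob [0.5022 0.0188 0.152 ] [-0.0398  0.131 ]
scene knob [ 0.4871 -0.21    0.152 ] [-0.0309 -0.0981]
scene pocket [0.54020121 0.33071362 0.02      ]
```

```bash
python3 -m pendant '[[[-1,4.1,-3.8],[0,0,0],-1],[[-1,4.1,-3.8],[0,0,0],-1],[[-1,4.1,-3.8],[0,0,0],-1],[[-1,4.1,-3.8],[0,0,0],-1],[[-1,4.1,-3.8],[0,0,0],-1],[[-1,4.1,-3.8],[0,0,0],-1],[[-1,4.1,-3.8],[0,0,0],-1],[[-1,4.1,-3.8],[0,0,0],-1]]' 20
python3 -m pendant '[[[-1,4.1,-3.8],[0,0,0],-1],[[-1,3.6,-3.7],[0,0,0],-1],[[0,0,0],[10.5,0,0],-1],[[0,0,0],[10.5,0,0],-1],[[0,0,0],[0,0,0],-1]]'
python3 - <<'E'
from h import *
import pickle
c=cam("wrist","pics/w1.png"); s=sense(); pickle.dump((c,s),open("w1.pkl","wb"))
print({k:(np.round(v,4).tolist()) for k,v in c.items() if k!="image"}); print(s["tcp_pos"],R.from_quat(s["orientation"]).as_matrix().round(3),s["contact_force"],s["time_s"],s["qpos"])
E
```

```text
time_s: 1.1
tcp_pos: [0.3944, -0.1986, 0.3839]
orientation: [0.43, 0.561, -0.43, 0.561]
contact_force: [0.5, -1.4, -0.0]
width: -0.0
time_s: 1.72
tcp_pos: [0.4487, -0.1075, 0.4035]
orientation: [-0.524, -0.474, 0.525, -0.474]
contact_force: [0.2, -0.3, 1.1]
width: -0.0001
{'fx': 345.326, 'fy': 345.326, 'cx': 278.8345, 'cy': 212.5632, 'eye': [0.5259, -0.1158, 0.4725], 'attitude': [0.1042, -0.1145, 0.7329, -0.6625]}
[ 0.44859427 -0.10774838  0.40354509] [[-0.001  0.995 -0.099]
 [ 0.    -0.099 -0.995]
 [-1.    -0.001 -0.   ]] [-0.14019392 -0.25890792  0.92012574] 1.775 [-3.09485791e-01 -2.32491708e-01  1.36026257e+00 -5.89764223e-06
  2.01446984e+00  1.36020583e+00]
```

View pics/w1.png

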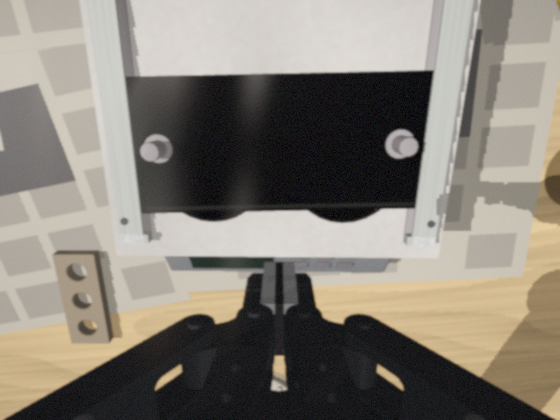

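Wrist view: knob tops at about (151,151) and (408,146); blade's rear edge at row 74 and its front edge at row 209. The port openings show at (213,214) and (343,214).

```bash
cat >> fit.py <<'E'
print("---wrist")
w,_=pickle.load(open("w1.pkl","rb"))
for n,a,b,z in (("knobL",151,151,.152),("knobR",408,146,.152),("baseL",158,149,.128),("baseR",400,144,.128),("bladeRL",126,76,.126),("bladeRR",434,70,.126),("bladeFL",141,213,.126),("bladeFR",419,207,.126),("trackFL",132,243,.132),("trackFR",422,243,.132),("FL",117,259,.12),("FR",440,257,.12)):
    p=ray(w,a,b,z); print(n,p.round(4),(M.T@(p[:2]-t)).round(4))
E
python3 fit.py | sed -n '/---/,$p'
```

```text
---wrist
knobL [0.4946 0.0055 0.152 ] [-0.046   0.1169]
knobR [ 0.4753 -0.2302  0.152 ] [-0.0405 -0.1195]
baseL [0.4935 0.0073 0.128 ] [-0.0473  0.1185]
baseR [ 0.4743 -0.2309  0.128 ] [-0.0415 -0.1203]
bladeRL [0.5629 0.0237 0.126 ] [0.02   0.1422]
bladeRR [ 0.5392 -0.2627  0.126 ] [ 0.0264 -0.1451]
bladeFL [0.4292 0.0396 0.126 ] [-0.1146  0.144 ]
bladeFR [ 0.4063 -0.2518  0.126 ] [-0.1068 -0.1483]
trackFL [0.3989 0.0539 0.132 ] [-0.1463  0.1551]
trackFR [ 0.3677 -0.2536  0.132 ] [-0.1451 -0.154 ]
FL [0.3771 0.0811 0.12  ] [-0.1708  0.1798]
FR [ 0.343  -0.2789  0.12  ] [-0.167  -0.1818]
```

```bash
python3 -m pendant '[[[4.85,0,-2.95],[0,0,0],-1],[[4.85,0,-2.95],[0,0,0],-1],[[4.85,0,-2.95],[0,0,0],-1],[[4.85,0,-2.95],[0,0,0],-1],[[0,0,0],[0,0,0],-1]]'
python3 -m pendant '[[[0,1,0],[0,0,0],-1],[[0,0.7,0],[0,0,0],-1],[[0,0.5,0],[0,0,0],-1],[[0,0,0],[0,0,0],-1]]'
```

```text
time_s: 2.4
tcp_pos: [0.4587, 0.0108, 0.2051]
orientation: [-0.522, -0.477, 0.526, -0.473]
contact_force: [-0.1, 0.1, -0.1]
width: 0.0
time_s: 2.9
tcp_pos: [0.4834, 0.0067, 0.2116]
orientation: [0.526, 0.473, -0.525, 0.474]
contact_force: [-2.4, 0.5, 1.9]
width: -0.0003
```

```bash
python3 -m pendant '[[[0,-0.8,0],[0,0,0],-1],[[0,0,5.95],[0,0,0],-1],[[0,0,5.95],[0,0,0],-1],[[0,0,5.95],[0,0,0],-1],[[0,0,5.95],[0,0,0],-1],[[0,0.7,0],[0,0,0],-1],[[0,0.7,0],[0,0,0],-1],[[0,0,0],[0,0,0],-1]]'
python3 - <<'E'
from h import *
import pickle
c=cam("wrist","pics/w2.png"); s=sense(); pickle.dump((c,s),open("w2.pkl","wb"))
print(s["tcp_pos"],R.from_quat(s["orientation"]).as_matrix().round(3),s["contact_force"],s["time_s"])
E
```

```text
time_s: 3.9
tcp_pos: [0.4647, -0.2288, 0.2097]
orientation: [0.525, 0.474, -0.525, 0.474]
contact_force: [-1.1, 0.1, -0.3]
width: 0.0001
[ 0.46468688 -0.228625    0.20978479] [[ 0.     0.995 -0.1  ]
 [ 0.    -0.1   -0.995]
 [-1.     0.    -0.   ]] [-1.48624075 -0.81164012  0.45752867] 3.95
```

View pics/w2.png

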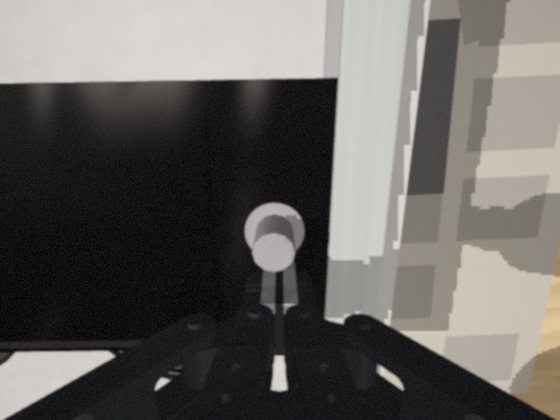

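```bash
python3 - <<'E'
from h import *
import pickle
w,s=pickle.load(open("w2.pkl","rb")); Rm=R.from_quat(s["orientation"]).as_matrix()
for n,a,b,z in (("top",273,253,.152),("base",275,230,.126),("rearR",336,79,.126),("rearL",0,85,.126),("tip",280,300,.14)):
    p=ray(w,a,b,z); print(n,p.round(4),(Rm.T@(p-s["tcp_pos"])).round(4))
E
```

```text
top [ 0.4847 -0.229   0.152 ] [ 0.0578  0.0199 -0.0016]
base [ 0.4847 -0.2296  0.126 ] [ 0.0838  0.02   -0.001 ]
rearR [ 0.5484 -0.2616  0.126 ] [0.0838 0.0866 0.0245]
rearL [ 0.5601 -0.1226  0.126 ] [ 0.0838  0.0843 -0.115 ]
tip [ 0.4555 -0.229   0.14  ] [ 0.0698 -0.0091  0.0013]
```

```bash
python3 -m pendant '[[[0,-0.8,0],[0,0,0],-1],[[0,0,-5.95],[0,0,0],-1],[[0,0,-5.95],[0,0,0],-1],[[0,0,-5.95],[0,0,0],-1],[[0,0,-5.95],[0,0,0],-1],[[0,0.7,0],[0,0,0],-1],[[0,0.7,0],[0,0,0],-1],[[0,0,0],[0,0,0],-1]]'
python3 -m pendant '[[[0,-0.8,0],[0,0,0],-1],[[0,0,5.95],[0,0,0],-1],[[0,0,5.95],[0,0,0],-1],[[0,0,5.95],[0,0,0],-1],[[0,0,5.95],[0,0,0],-1],[[0,0.7,0],[0,0,0],-1],[[0,0.7,0],[0,0,0],-1],[[0,0,0],[0,0,0],-1]]'
python3 -m pendant '[[[0,-0.8,0],[0,0,0],-1],[[0,0,-5.95],[0,0,0],-1],[[0,0,-5.95],[0,0,0],-1],[[0,0,-5.95],[0,0,0],-1],[[0,0,-5.95],[0,0,0],-1],[[0,0.7,0],[0,0,0],-1],[[0,0.7,0],[0,0,0],-1],[[0,0,0],[0,0,0],-1]]'
python3 -m pendant '[[[0,-0.8,0],[0,0,0],-1],[[0,0,5.95],[0,0,0],-1],[[0,0,5.95],[0,0,0],-1],[[0,0,5.95],[0,0,0],-1],[[0,0,5.95],[0,0,0],-1],[[0,0.7,0],[0,0,0],-1],[[0,0.7,0],[0,0,0],-1],[[0,0,0],[0,0,0],-1]]'
```

```text
time_s: 4.95
tcp_pos: [0.4947, 0.0051, 0.2098]
orientation: [-0.525, -0.473, 0.525, -0.473]
contact_force: [-0.8, 0.8, 0.2]
width: -0.0001
time_s: 5.95
tcp_pos: [0.4764, -0.2304, 0.2096]
orientation: [-0.525, -0.474, 0.525, -0.474]
contact_force: [-2.1, -0.3, -0.2]
width: 0.0002
time_s: 6.95
tcp_pos: [0.5066, 0.0039, 0.2098]
orientation: [-0.525, -0.473, 0.525, -0.473]
contact_force: [-1.5, 1.9, -0.0]
width: 0.0001
time_s: 7.95
tcp_pos: [0.4883, -0.2316, 0.2096]
orientation: [-0.525, -0.474, 0.525, -0.474]
contact_force: [-2.5, -0.7, -0.7]
width: -0.0001
```

```bash
python3 -m pendant '[[[0,-0.8,0],[0,0,0],-1],[[0,0,-5.95],[0,0,0],-1],[[0,0,-5.95],[0,0,0],-1],[[0,0,-5.95],[0,0,0],-1],[[0,0,-5.95],[0,0,0],-1],[[0,0.7,0],[0,0,0],-1],[[0,0.7,0],[0,0,0],-1],[[0,0,0],[0,0,0],-1]]'
python3 -m pendant '[[[0,-0.8,0],[0,0,0],-1],[[0,0,5.95],[0,0,0],-1],[[0,0,5.95],[0,0,0],-1],[[0,0,5.95],[0,0,0],-1],[[0,0,5.95],[0,0,0],-1],[[0,0.7,0],[0,0,0],-1],[[0,0.7,0],[0,0,0],-1],[[0,0,0],[0,0,0],-1]]'
cat > edge.py <<'E'
from h import *
c=cam("wrist"); s=sense(); g=c["image"].mean(2); Rm=R.from_quat(s["orientation"]).as_matrix()
L=[]
for u in range(40,520,20):
    col=g[:,u]
    for v in range(2,230):   # rear edge: bright above, dark below
        if col[v-2:v].min()>110 and col[v+2:v+14].max()<50:
            p=ray(c,u,v,.126); L.append((Rm.T@(p-s["tcp_pos"]))[[2,1]]); break
L=np.array(L)
if len(L)>3:
    k=np.polyfit(L[:,0],L[:,1],1); e=np.abs(L[:,1]-np.polyval(k,L[:,0])); L=L[e<.003]; k=np.polyfit(L[:,0],L[:,1],1)
    print("edge n",len(L),"slope dy/dz",k[0].round(4),"=> R-L lead mm",(k[0]*240).round(1),"edge y at z=0 mm",(k[1]*1e3).round(1))
print(s["tcp_pos"],s["contact_force"].round(1),s["time_s"])
E
python3 edge.py
```

```text
time_s: 8.95
tcp_pos: [0.5186, 0.0027, 0.2098]
orientation: [-0.525, -0.473, 0.525, -0.473]
contact_force: [-0.9, 1.4, 0.1]
width: 0.0002
time_s: 9.95
tcp_pos: [0.5003, -0.2328, 0.2097]
orientation: [-0.525, -0.474, 0.525, -0.474]
contact_force: [-1.2, -1.5, -1.1]
width: -0.0
edge n 5 slope dy/dz 0.0144 => R-L lead mm 3.5 edge y at z=0 mm 86.8
[ 0.50026891 -0.23254013  0.20970196] [-2.  -1.  -0.9] 10.0
```

```bash
python3 -m pendant '[[[0,-0.8,0],[0,0,0],-1],[[0,0,-5.95],[0,0,0],-1],[[0,0,-5.95],[0,0,0],-1],[[0,0,-5.95],[0,0,0],-1],[[0,0,-5.95],[0,0,0],-1],[[0,0.7,0],[0,0,0],-1],[[0,0.7,0],[0,0,0],-1],[[0,0,0],[0,0,0],-1]]'
python3 -m pendant '[[[0,-0.8,0],[0,0,0],-1],[[0,0,5.95],[0,0,0],-1],[[0,0,5.95],[0,0,0],-1],[[0,0,5.95],[0,0,0],-1],[[0,0,5.95],[0,0,0],-1],[[0,0.7,0],[0,0,0],-1],[[0,0.7,0],[0,0,0],-1],[[0,0,0],[0,0,0],-1]]'
python3 -m pendant '[[[0,-0.8,0],[0,0,0],-1],[[0,0,-5.95],[0,0,0],-1],[[0,0,-5.95],[0,0,0],-1],[[0,0,-5.95],[0,0,0],-1],[[0,0,-5.95],[0,0,0],-1],[[0,0.7,0],[0,0,0],-1],[[0,0.7,0],[0,0,0],-1],[[0,0,0],[0,0,0],-1]]'
python3 -m pendant '[[[0,-0.8,0],[0,0,0],-1],[[0,0,5.95],[0,0,0],-1],[[0,0,5.95],[0,0,0],-1],[[0,0,5.95],[0,0,0],-1],[[0,0,5.95],[0,0,0],-1],[[0,0.7,0],[0,0,0],-1],[[0,0.7,0],[0,0,0],-1],[[0,0,0],[0,0,0],-1]]'
python3 edge.py
```

```text
time_s: 11.0
tcp_pos: [0.5306, 0.0014, 0.2098]
orientation: [-0.525, -0.473, 0.525, -0.473]
contact_force: [-2.8, 1.3, 0.4]
width: 0.0001
time_s: 12.0
tcp_pos: [0.5121, -0.2342, 0.2097]
orientation: [-0.525, -0.474, 0.525, -0.474]
contact_force: [-1.7, -0.9, -0.6]
width: 0.0002
time_s: 13.0
tcp_pos: [0.5425, 0.0002, 0.2098]
orientation: [-0.525, -0.473, 0.525, -0.473]
contact_force: [-1.6, 1.0, 0.2]
width: -0.0001
time_s: 14.0
tcp_pos: [0.5241, -0.2354, 0.2096]
orientation: [-0.525, -0.474, 0.525, -0.474]
contact_force: [-3.3, -1.4, 0.7]
width: -0.0
edge n 6 slope dy/dz 0.016 => R-L lead mm 3.8 edge y at z=0 mm 86.8
[ 0.5240907  -0.23507954  0.20969384] [-1.6 -1.6 -0.4] 14.05
```

```bash
python3 -m pendant '[[[0,-0.8,0],[0,0,0],-1],[[0,0,-5.95],[0,0,0],-1],[[0,0,-5.95],[0,0,0],-1],[[0,0,-5.95],[0,0,0],-1],[[0,0,-5.95],[0,0,0],-1],[[0,0.7,0],[0,0,0],-1],[[0,0.7,0],[0,0,0],-1],[[0,0,0],[0,0,0],-1]]'
python3 -m pendant '[[[0,-0.8,0],[0,0,0],-1],[[0,0,5.95],[0,0,0],-1],[[0,0,5.95],[0,0,0],-1],[[0,0,5.95],[0,0,0],-1],[[0,0,5.95],[0,0,0],-1],[[0,0.7,0],[0,0,0],-1],[[0,0.7,0],[0,0,0],-1],[[0,0,0],[0,0,0],-1]]'
python3 -m pendant '[[[0,-0.8,0],[0,0,0],-1],[[0,0,-5.95],[0,0,0],-1],[[0,0,-5.95],[0,0,0],-1],[[0,0,-5.95],[0,0,0],-1],[[0,0,-5.95],[0,0,0],-1],[[0,0.7,0],[0,0,0],-1],[[0,0.7,0],[0,0,0],-1],[[0,0,0],[0,0,0],-1]]'
python3 -m pendant '[[[0,-0.8,0],[0,0,0],-1],[[0,0,5.95],[0,0,0],-1],[[0,0,5.95],[0,0,0],-1],[[0,0,5.95],[0,0,0],-1],[[0,0,5.95],[0,0,0],-1],[[0,0.7,0],[0,0,0],-1],[[0,0.7,0],[0,0,0],-1],[[0,0,0],[0,0,0],-1]]'
python3 edge.py
```

```text
time_s: 15.05
tcp_pos: [0.5544, -0.0011, 0.2098]
orientation: [-0.525, -0.473, 0.525, -0.473]
contact_force: [-1.1, 1.1, 0.0]
width: 0.0002
time_s: 16.05
tcp_pos: [0.536, -0.2366, 0.2096]
orientation: [-0.525, -0.474, 0.525, -0.474]
contact_force: [-1.7, -1.6, -0.7]
width: 0.0001
time_s: 17.05
tcp_pos: [0.5663, -0.0023, 0.2098]
orientation: [-0.525, -0.473, 0.525, -0.473]
contact_force: [-0.9, 0.2, -0.2]
width: -0.0001
time_s: 18.05
tcp_pos: [0.548, -0.2379, 0.2096]
orientation: [-0.525, -0.474, 0.525, -0.474]
contact_force: [-1.1, -0.7, -0.9]
width: 0.0002
edge n 5 slope dy/dz 0.0143 => R-L lead mm 3.4 edge y at z=0 mm 86.8
[ 0.54799409 -0.2375241   0.2096987 ] [-2.3 -0.3 -0.4] 18.1
```

```bash
python3 -m pendant '[[[0,-0.8,0],[0,0,0],-1],[[0,0,-5.95],[0,0,0],-1],[[0,0,-5.95],[0,0,0],-1],[[0,0,-5.95],[0,0,0],-1],[[0,0,-5.95],[0,0,0],-1],[[0,0.7,0],[0,0,0],-1],[[0,0.7,0],[0,0,0],-1],[[0,0,0],[0,0,0],-1]]'
python3 -m pendant '[[[0,-0.8,0],[0,0,0],-1],[[0,0,5.95],[0,0,0],-1],[[0,0,5.95],[0,0,0],-1],[[0,0,5.95],[0,0,0],-1],[[0,0,5.95],[0,0,0],-1],[[0,0.7,0],[0,0,0],-1],[[0,0.7,0],[0,0,0],-1],[[0,0,0],[0,0,0],-1]]'
python3 -m pendant '[[[0,-0.8,0],[0,0,0],-1],[[0,0,-5.95],[0,0,0],-1],[[0,0,-5.95],[0,0,0],-1],[[0,0,-5.95],[0,0,0],-1],[[0,0,-5.95],[0,0,0],-1],[[0,0.7,0],[0,0,0],-1],[[0,0.7,0],[0,0,0],-1],[[0,0,0],[0,0,0],-1]]'
```

```text
time_s: 19.1
tcp_pos: [0.5783, -0.0034, 0.2098]
orientation: [-0.525, -0.473, 0.525, -0.473]
contact_force: [-1.6, 0.5, 0.3]
width: 0.0001
time_s: 20.1
tcp_pos: [0.5599, -0.239, 0.2097]
orientation: [-0.525, -0.474, 0.525, -0.474]
contact_force: [-1.4, -1.4, -0.5]
width: 0.0001
time_s: 21.1
tcp_pos: [0.5902, -0.0046, 0.2098]
orientation: [-0.525, -0.473, 0.525, -0.473]
contact_force: [-1.9, 0.1, -0.1]
width: 0.0002
```

```bash
python3 edge.py; python3 - <<'E'
from h import *
c=cam("top","pics/top1.png")
im=c["image"][60:285,300:490]
cv2.imwrite("pics/crop2.png",cv2.resize(im,None,fx=2.6,fy=2.6,interpolation=cv2.INTER_CUBIC))
E
```

```text
edge n 13 slope dy/dz -0.0193 => R-L lead mm -4.6 edge y at z=0 mm 86.9
[ 0.59013966 -0.0049251   0.20979043] [-1.7  0.7  0.1] 21.15
```

View pics/crop2.png

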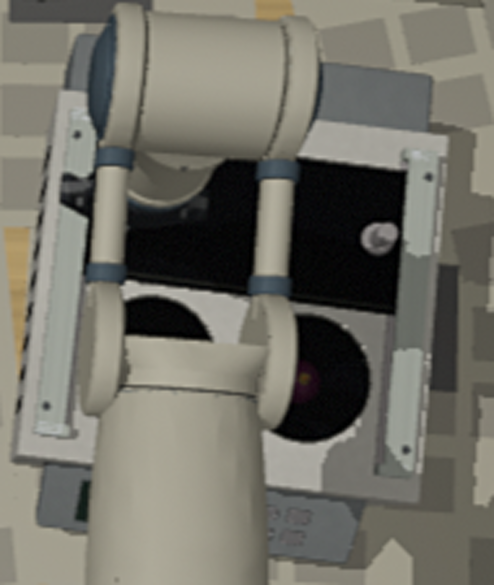

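The port on the right holds the plum (crop 306,380). The left knob is nearly at its stop, so I'll now creep the right knob up to its stop.

```bash
python3 -m pendant '[[[0,-0.8,0],[0,0,0],-1],[[0,0,5.95],[0,0,0],-1],[[0,0,5.95],[0,0,0],-1],[[0,0,5.95],[0,0,0],-1],[[0,0,5.95],[0,0,0],-1],[[0,0.4,0],[0,0,0],-1],[[0,0.3,0],[0,0,0],-1],[[0,0.2,0],[0,0,0],-1]]'
python3 -m pendant '[[[0,0.1,0],[0,0,0],-1],[[0,0,0],[0,0,0],-1]]'
python3 -m pendant '[[[0,0.1,0],[0,0,0],-1],[[0,0,0],[0,0,0],-1]]';python3 edge.py
```

```text
time_s: 22.2
tcp_pos: [0.5664, -0.2399, 0.2097]
orientation: [-0.524, -0.474, 0.525, -0.474]
contact_force: [-2.3, -2.2, -0.1]
width: -0.0002
time_s: 22.45
tcp_pos: [0.5678, -0.2397, 0.2097]
orientation: [0.525, 0.474, -0.525, 0.474]
contact_force: [-2.7, -0.9, -0.8]
width: -0.0003
time_s: 22.7
tcp_pos: [0.5688, -0.24, 0.2097]
orientation: [0.525, 0.474, -0.525, 0.474]
contact_force: [-3.8, 2.0, -0.8]
width: -0.0002
edge n 6 slope dy/dz 0.01 => R-L lead mm 2.4 edge y at z=0 mm 86.7
[ 0.56878167 -0.24010513  0.20975113] [-2.3  1.6 -0.6] 22.75
```

```bash
for i in 1; do :; done; python3 -m pendant '[[[0,0.1,0],[0,0,0],-1],[[0,0,0],[0,0,0],-1]]' | sed -n '2p;4p'
python3 -m pendant '[[[0,0.1,0],[0,0,0],-1],[[0,0,0],[0,0,0],-1]]' | sed -n '2p;4p'
python3 -m pendant '[[[0,0.1,0],[0,0,0],-1],[[0,0,0],[0,0,0],-1]]' | sed -n '2p;4p'
```

```text
tcp_pos: [0.5698, -0.2407, 0.2099]
contact_force: [-2.7, 2.3, -0.5]
tcp_pos: [0.5702, -0.2409, 0.2099]
contact_force: [-4.8, 2.3, 0.4]
tcp_pos: [0.5705, -0.241, 0.2099]
contact_force: [-7.1, 2.7, 0.8]
```

```bash
python3 -m pendant '[[[0,-1.0,0],[0,0,0],-1],[[0,0,-5.95],[0,0,0],-1],[[0,0,-5.95],[0,0,0],-1],[[0,0,-5.95],[0,0,0],-1],[[0,0,-5.95],[0,0,0],-1],[[0,0.4,0],[0,0,0],-1],[[0,0.1,0],[0,0,0],-1],[[0,0.1,0],[0,0,0],-1]]' | sed -n '2p;4p'
python3 edge.py
python3 -m pendant '[[[0,0.1,0],[0,0,0],-1],[[0,0,0],[0,0,0],-1]]' | sed -n '2p;4p'
python3 -m pendant '[[[0,0.1,0],[0,0,0],-1],[[0,0,0],[0,0,0],-1]]' | sed -n '2p;4p'
python3 -m pendant '[[[0,0.1,0],[0,0,0],-1],[[0,0,0],[0,0,0],-1]]' | sed -n '2p;4p'
```

```text
tcp_pos: [0.5918, -0.0051, 0.2101]
contact_force: [-4.6, 2.6, 3.1]
edge n 12 slope dy/dz 0.0125 => R-L lead mm 3.0 edge y at z=0 mm 86.8
[ 0.59176979 -0.00510064  0.21013281] [-3.2  1.9  2.4] 24.55
tcp_pos: [0.5925, -0.005, 0.2101]
contact_force: [-5.5, 0.9, 3.5]
tcp_pos: [0.5934, -0.0051, 0.2101]
contact_force: [-4.3, 1.4, 3.3]
tcp_pos: [0.5944, -0.0052, 0.2101]
contact_force: [-5.9, 1.2, 2.6]
```

```bash
python3 -m pendant '[[[0,0.1,0],[0,0,0],-1],[[0,0,0],[0,0,0],-1]]' | sed -n '2p;4p'
python3 -m pendant '[[[0,0.1,0],[0,0,0],-1],[[0,0,0],[0,0,0],-1]]' | sed -n '2p;4p'
python3 -m pendant '[[[0,0.1,0],[0,0,0],-1],[[0,0,0],[0,0,0],-1]]' | sed -n '2p;4p';python3 edge.py
```

```text
tcp_pos: [0.5954, -0.0053, 0.2101]
contact_force: [-4.2, 2.3, 3.0]
tcp_pos: [0.5964, -0.0054, 0.2101]
contact_force: [-5.7, 2.0, 3.2]
tcp_pos: [0.5969, -0.0054, 0.2101]
contact_force: [-9.0, 0.7, 5.1]
edge n 13 slope dy/dz -0.0067 => R-L lead mm -1.6 edge y at z=0 mm 86.7
[ 0.59695173 -0.00544544  0.2101156 ] [-8.4  1.   4.1] 26.1
```

```bash
python3 -m pendant '[[[0,-1.0,0],[0,0,0],-1],[[0,0,5.95],[0,0,0],-1],[[0,0,5.95],[0,0,0],-1],[[0,0,5.95],[0,0,0],-1],[[0,0,5.95],[0,0,0],-1],[[0,0.4,0],[0,0,0],-1],[[0,0.1,0],[0,0,0],-1],[[0,0,0],[0,0,0],-1]]' | sed -n '2p;4p'
python3 edge.py
python3 -m pendant '[[[0,0.1,0],[0,0,0],-1],[[0,0,0],[0,0,0],-1]]' | sed -n '2p;4p'
python3 -m pendant '[[[0,0.1,0],[0,0,0],-1],[[0,0,0],[0,0,0],-1]]' | sed -n '2p;4p'
python3 -m pendant '[[[0,0.1,0],[0,0,0],-1],[[0,0,0],[0,0,0],-1]]' | sed -n '2p;4p'
```

```text
tcp_pos: [0.5688, -0.2397, 0.2099]
contact_force: [0.4, 0.1, -0.2]
edge n 5 slope dy/dz -0.0004 => R-L lead mm -0.1 edge y at z=0 mm 88.5
[ 0.56889908 -0.23950265  0.20994793] [ 0.5 -0.5 -0.2] 27.15
tcp_pos: [0.5698, -0.2402, 0.21]
contact_force: [-0.2, 0.6, -0.6]
tcp_pos: [0.5705, -0.2408, 0.2099]
contact_force: [-0.7, 1.1, 0.9]
tcp_pos: [0.5708, -0.2408, 0.2098]
contact_force: [-6.0, 1.7, 2.6]
```

Both ends are now hard on the stops. I'll lift away, open the gripper to 60 mm and look into the right port.

```bash
python3 -m pendant '[[[0,-1.2,0],[0,0,0],-1],[[-4,-2,0],[0,0,0],-1],[[-3,-3,-1.7],[0,0,0],0.41],[[-2,-3,-1.7],[0,0,0],0.41],[[-1,-3.1,-1.6],[0,0,0],0.41],[[0,0,0],[0,0,0],0.41],[[0,0,0],[0,0,0],0.41]]' 20
python3 - <<'E'
from h import *
import pickle
c=cam("wrist","pics/w3.png"); s=sense(); pickle.dump((c,s),open("w3.pkl","wb"))
print(s["tcp_pos"],R.from_quat(s["orientation"]).as_matrix().round(3),s["contact_force"],s["time_s"],s["width"])
E
```

```text
time_s: 28.78
tcp_pos: [0.4545, -0.179, 0.3096]
orientation: [0.525, 0.473, -0.525, 0.474]
contact_force: [0.5, -0.4, -0.4]
width: 0.0603
[ 0.45460736 -0.17910045  0.30911646] [[-0.     0.995 -0.103]
 [ 0.    -0.103 -0.995]
 [-1.    -0.    -0.   ]] [ 0.27600605  0.21428119 -0.78443651] 28.825 0.06010332257288726
```

View pics/w3.png

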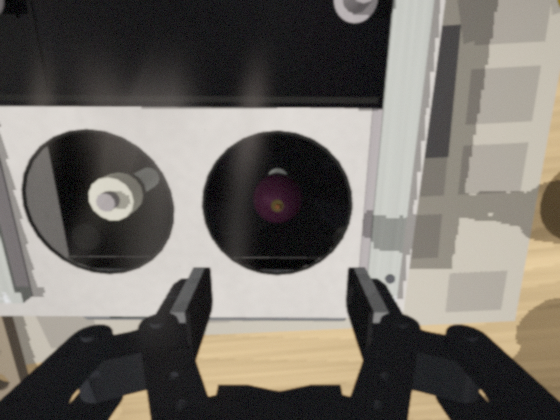

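Right port centred at about (277.5,202), plum disc at about (277,199), fingers symmetric about column 280. The standard stands in the left port at (110,198).

```bash
python3 - <<'E'
from h import *
import pickle
w,s=pickle.load(open("w3.pkl","rb")); Rm=R.from_quat(s["orientation"]).as_matrix()
for n,a,b,z in (("port",277.5,202,.12),("portrimL",203,202,.12),("portrimR",352,202,.12),("rimT",277,131,.12),("rimB",277,274,.12),("plum",277.5,199,.094),("tipL",200,268,.241),("tipR",358,268,.241)):
    p=ray(w,a,b,z); print(n,p.round(4),"tool",(Rm.T@(p-s["tcp_pos"])).round(4))
E
```

```text
port [ 0.458  -0.1791  0.12  ] tool [ 0.1891  0.0034 -0.0003]
portrimL [ 0.4639 -0.1214  0.12  ] tool [ 0.1891  0.0034 -0.0583]
portrimR [ 0.452  -0.2369  0.12  ] tool [0.1891 0.0034 0.0578]
rimT [ 0.5117 -0.1844  0.12  ] tool [ 0.1891  0.0574 -0.0006]
rimB [ 0.3959 -0.1722  0.12  ] tool [ 0.1891 -0.059  -0.0008]
plum [ 0.4532 -0.1786  0.094 ] tool [ 0.2151 -0.0014 -0.0004]
tipL [ 0.4658 -0.1458  0.241 ] tool [ 0.0681  0.0077 -0.0343]
tipR [ 0.4585 -0.2152  0.241 ] tool [0.0681 0.0077 0.0355]
```

```bash
python3 -m pendant '[[[5,-0.1,0],[0,0,0],0.41],[[5,0,0],[0,0,0],0.41],[[3.5,0,0],[0,0,0],0.41],[[2,0,0],[0,0,0],0.41],[[0,0,0],[0,0,0],0.41]]' 20
python3 -m pendant '[[[0,0,0],[0,0,0],-0.3],[[0,0,0],[0,0,0],-0.3],[[0,0,0],[0,0,0],-0.3],[[0,0,0],[0,0,0],-0.3]]' 20
```

```text
time_s: 29.45
tcp_pos: [0.453, -0.1786, 0.1531]
orientation: [-0.525, -0.475, 0.526, -0.472]
contact_force: [0.1, -0.6, 0.8]
width: 0.0602
time_s: 29.95
tcp_pos: [0.4543, -0.1784, 0.1569]
orientation: [0.526, 0.473, -0.524, 0.475]
contact_force: [0.5, 5.5, 7.0]
width: 0.0408
```

```bash
python3 -m pendant '[[[-0.5,0,0],[0,0,0],-0.3],[[-1.5,0,0],[0,0,0],-0.3],[[-2,0,0],[0,0,0],-0.3],[[-2,0,0],[0,0,0],-0.3],[[-2,0,0],[0,0,0],-0.3],[[-2,0,0],[0,0,0],-0.3],[[0,0,0],[0,0,0],-0.3]]'
python3 - <<'E'
from h import *
import pickle
c=cam("wrist","pics/w4.png"); s=sense(); pickle.dump((c,s),open("w4.pkl","wb"))
print(s["tcp_pos"],s["contact_force"],s["time_s"],s["width"])
E
```

```text
time_s: 30.82
tcp_pos: [0.454, -0.1789, 0.2574]
orientation: [0.526, 0.472, -0.524, 0.475]
contact_force: [-0.2, -0.0, -0.6]
width: 0.0404
[ 0.45364842 -0.17875759  0.25578673] [-0.15737335 -0.56769282 -0.4407378 ] 30.875 0.04051685001274774
```

View pics/w4.png

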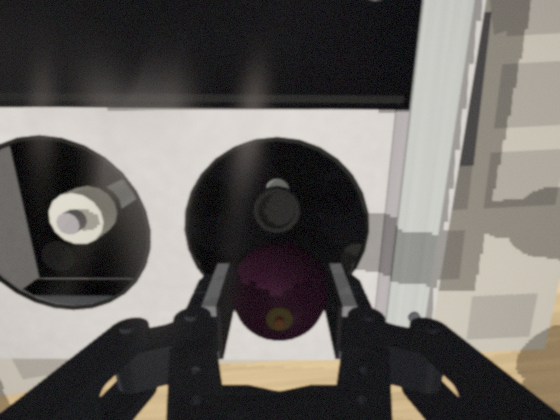

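Plum is held, disc centre about (279,293), radius about 47 px, and the cup is empty. The standard is still in place.

```bash
python3 - <<'E'
from h import *
import pickle
from scipy.optimize import least_squares
w,s=pickle.load(open("w4.pkl","rb")); Rm=R.from_quat(s["orientation"]).as_matrix()
g=w["image"].astype(int)
m=((g[...,2]-g[...,1]>8)&(g.sum(2)<260)).astype(np.uint8); m=cv2.morphologyEx(m,cv2.MORPH_OPEN,np.ones((5,5)))
n,l,st,ce=cv2.connectedComponentsWithStats(m); i=1+st[1:,4].argmax(); print(st[i],ce[i])
u0,u1=279-47,279+47; vt,vb=245,340
# direct: distance along axis through center
d=np.array([(279-w["cx"])/w["fx"],-(292.5-w["cy"])/w["fy"],-1.]);d/=np.linalg.norm(d)
for D in (.150,.155,.16):
    p=np.array(w["eye"])+att(w)@d*D; print(D,p.round(4),"tool",(Rm.T@(p-s["tcp_pos"])).round(4))
E
```

```text
[ 238  244   89   95 5991] [279.32482056 291.24236355]
0.15 [ 0.4549 -0.1797  0.1977] tool [0.0581 0.0013 0.0008]
0.155 [ 0.4524 -0.1795  0.1934] tool [ 0.0624 -0.0013  0.0008]
0.16 [ 0.4498 -0.1792  0.1891] tool [ 0.0667 -0.0039  0.0008]
```

```bash
python3 -m pendant '[[[0,0.1,-2],[0,0,0],-0.3],[[0,0.2,-4],[0,0,0],-0.3],[[0,0.2,-5],[0,0,0],-0.3],[[0,0.2,-5],[0,0,0],-0.3],[[0,0.3,-5],[0,0,0],-0.3],[[0,0.3,-5],[0,0,0],-0.3],[[0,0.3,-5],[0,0,0],-0.3],[[0,0.3,-5],[0,0,0],-0.3]]'
python3 -m pendant '[[[0,0.2,-5],[0,0,0],-0.3],[[0,0.2,-5],[0,0,0],-0.3],[[0,0.2,-3],[0,0,0],-0.3],[[0,0.1,-1.9],[0,0,0],-0.3],[[0,0,0],[0,0,0],-0.3],[[0,0,0],[0,0,0],-0.3]]'
python3 - <<'E'
from h import *
import pickle
c=cam("wrist","pics/w5.png"); s=sense(); pickle.dump((c,s),open("w5.pkl","wb"))
print(s["tcp_pos"],s["contact_force"],s["time_s"],s["width"],s["qpos"])
E
```

```text
time_s: 31.88
tcp_pos: [0.5089, 0.1791, 0.2534]
orientation: [-0.524, -0.474, 0.526, -0.473]
contact_force: [0.6, -0.5, -0.8]
width: 0.0405
time_s: 32.62
tcp_pos: [0.5315, 0.324, 0.2547]
orientation: [-0.525, -0.473, 0.526, -0.474]
contact_force: [0.9, 0.8, -1.0]
width: 0.0407
[0.53158792 0.32388683 0.25493679] [-1.00921252 -0.51358739 -0.47614883] 32.675 0.04081201830447917 [ 4.92739312e-01  1.47562944e-01  1.25623092e+00 -3.99344936e-04
  1.73801403e+00  2.16739997e+00]
```

View pics/w5.png

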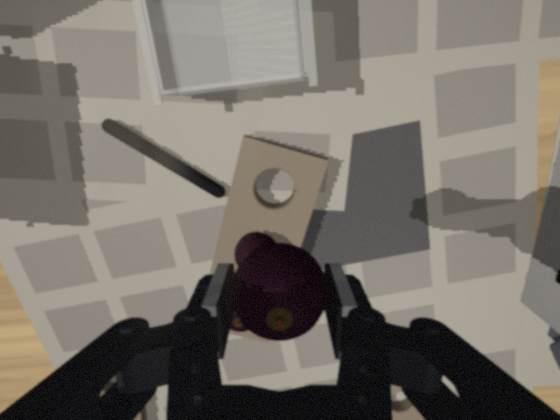

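Pocket mouth centred at about (274.5,187); tray's rear corners at (246,135) and (329,158). The plum is still held at (279,292).

```bash
python3 - <<'E'
from h import *
import pickle
w,s=pickle.load(open("w5.pkl","rb")); Rm=R.from_quat(s["orientation"]).as_matrix()
for n,a,b,z in (("pocket",274.5,187,.02),("L",253,187,.02),("R",296.5,187,.02),("T",274.5,166.5,.02),("B",274.5,207.5,.02),("c1",246,135,.02),("c2",329,158,.02)):
    p=ray(w,a,b,z); print(n,p.round(4),"tool",(Rm.T@(p-s["tcp_pos"])).round(4))
c1=ray(w,246,135,.02);c2=ray(w,329,158,.02);m=(c1+c2)/2; e=(c2-c1)[:2]; e/=np.linalg.norm(e); ax=np.array([e[1],-e[0]]); 
q=m[:2]+.038*ax; print("pocket from edge",q, (m[:2]-.038*ax))
E
```

```text
pocket [0.5362 0.3265 0.02  ] tool [ 0.2349  0.0043 -0.0032]
L [0.5382 0.3458 0.02  ] tool [ 0.2349  0.0043 -0.0226]
R [0.5341 0.3068 0.02  ] tool [0.2349 0.0043 0.0166]
T [0.5547 0.3245 0.02  ] tool [ 0.2349  0.0229 -0.0031]
B [0.517  0.3286 0.02  ] tool [ 0.2349 -0.015  -0.0033]
c1 [0.5845 0.346  0.02  ] tool [ 0.2349  0.0503 -0.0276]
c2 [0.5572 0.276  0.02  ] tool [0.235  0.0305 0.0448]
pocket from edge [0.53542858 0.32480878] [0.60625788 0.297255  ]
```

```bash
python3 -m pendant '[[[3,0.4,-0.35],[0,0,0],-0.3],[[4,0,0],[0,0,0],-0.3],[[4,0,0],[0,0,0],-0.3],[[2.5,0,0],[0,0,0],-0.3],[[1.2,0,0],[0,0,0],-0.3],[[0,0,0],[0,0,0],-0.3],[[0,0,0],[0,0,0],-0.3]]'
python3 - <<'E'
from h import *
import pickle
c=cam("wrist","pics/w6.png"); s=sense(); pickle.dump((c,s),open("w6.pkl","wb"))
print(s["tcp_pos"],s["contact_force"],s["time_s"],s["width"])
E
```

```text
time_s: 33.55
tcp_pos: [0.5365, 0.3282, 0.1098]
orientation: [0.526, 0.473, -0.524, 0.474]
contact_force: [0.6, 0.5, -0.7]
width: 0.0406
[0.53653486 0.3283185  0.10991251] [-0.20114599 -0.07204755 -0.20758857] 33.6 0.04010319615281126
```

View pics/w6.png

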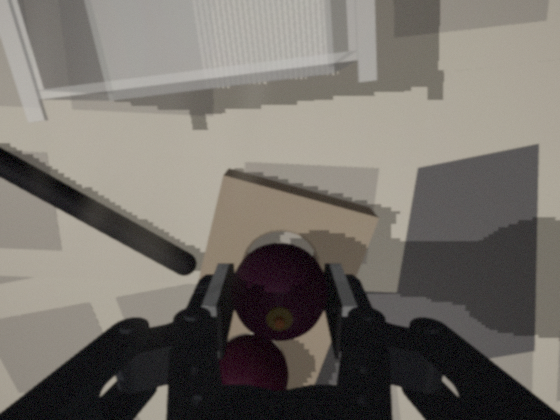

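```bash
python3 - <<'E'
from h import *
import pickle
w,s=pickle.load(open("w6.pkl","rb")); Rm=R.from_quat(s["orientation"]).as_matrix()
im=w["image"].copy()
for n,a,b in (("c1",230,172),("c2",376,213),("rimtop",281,230),("riml",246,254),("rimr",318,254)):
    p=ray(w,a,b,.02); print(n,p.round(4),"tool",(Rm.T@(p-s["tcp_pos"])).round(4))
c1=ray(w,230,172,.02);c2=ray(w,376,213,.02);e=(c2-c1)[:2];print("width",np.linalg.norm(e));e/=np.linalg.norm(e);ax=np.array([-e[1],e[0]]);ax*=np.sign(-ax[0])
q=((c1+c2)/2)[:2]+.038*ax; print(q,"tool",(Rm.T@(np.r_[q,.02]-s["tcp_pos"])).round(4))
E
```

```text
c1 [0.5853 0.3456 0.02  ] tool [ 0.0901  0.0465 -0.022 ]
c2 [0.5581 0.2783 0.02  ] tool [0.0899 0.0264 0.0477]
rimtop [0.5541 0.3249 0.02  ] tool [0.09   0.0176 0.0018]
riml [0.5431 0.3437 0.02  ] tool [ 0.09    0.0048 -0.0158]
rimr [0.5394 0.3077 0.02  ] tool [0.0899 0.0048 0.0204]
width 0.07258584405740534
[0.53644179 0.32614857] tool [ 0.0899 -0.0001  0.0023]
```

Agreed within 2 mm: I'll shift +1.5 mm in z, lower slowly and release.

```bash
python3 -m pendant '[[[0.6,0,0.15],[0,0,0],-0.3],[[0.5,0,0],[0,0,0],-0.3],[[0.3,0,0],[0,0,0],-0.3],[[0,0,0],[0,0,0],-0.3],[[0,0,0],[0,0,0],-0.3]]'
```

```text
time_s: 34.22
tcp_pos: [0.5355, 0.3269, 0.0939]
orientation: [0.525, 0.474, -0.525, 0.474]
contact_force: [0.3, 2.5, -0.3]
width: 0.0404
```

```bash
python3 -m pendant '[[[0.15,0,0],[0,0,0],-0.3],[[0,0,0],[0,0,0],-0.3]]'
python3 -m pendant '[[[0,0,0],[0,0,0],0.05],[[0,0,0],[0,0,0],0.1],[[0,0,0],[0,0,0],0.2],[[0,0,0],[0,0,0],0.4],[[0,0,0],[0,0,0],0.4],[[0,0,0],[0,0,0],0.4]]'
python3 -m pendant '[[[-1,0,0],[0,0,0],0.4],[[-2,0,0],[0,0,0],0.4],[[-4,0,0],[0,0,0],0.4],[[-4,0,0],[0,0,0],0.4],[[-4,0,0],[0,0,0],0.4],[[0,0,0],[0,0,0],0.4],[[0,0,0],[0,0,0],0.4]]'
python3 - <<'E'
from h import *
import pickle
c=cam("wrist","pics/w7.png"); s=sense(); pickle.dump((c,s),open("w7.pkl","wb"))
print(s["tcp_pos"],s["contact_force"],s["time_s"],s["width"])
E
```

```text
time_s: 34.48
tcp_pos: [0.5356, 0.3271, 0.0932]
orientation: [0.525, 0.474, -0.525, 0.474]
contact_force: [-2.4, 3.0, 4.1]
width: 0.0405
time_s: 35.22
tcp_pos: [0.5356, 0.3266, 0.0924]
orientation: [-0.525, -0.474, 0.525, -0.474]
contact_force: [1.2, -0.4, -0.0]
width: 0.0601
time_s: 36.1
tcp_pos: [0.5356, 0.3266, 0.2432]
orientation: [0.525, 0.474, -0.525, 0.474]
contact_force: [0.3, 0.6, -0.9]
width: 0.0601
[0.53537853 0.32644627 0.24187336] [ 0.46046557 -0.18866854 -0.33558544] 36.15 0.05946687537949696
```

View pics/w7.png

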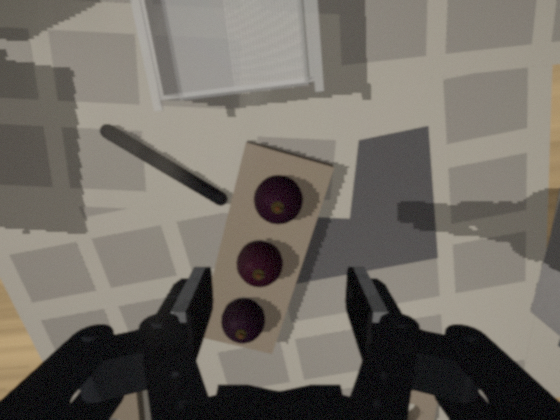

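All three plums sit in their pockets at (278,199), (260,263) and (243,320). I'll do one numeric check, including the shutter, before handing in.

```bash
python3 - <<'E'
from h import *
import pickle
w,s=pickle.load(open("w7.pkl","rb"))
P=[ray(w,a,b,.03)[:2] for a,b in((278,199),(260,263),(243,320))]
print(np.round(P,4),[np.linalg.norm(P[i]-P[i+1]).round(4) for i in (0,1)],"expected from others",(2*P[1]-P[2]).round(4))
c=cam("top"); cv2.imwrite("pics/top2c.png",cv2.resize(c["image"][60:285,165:490],None,fx=2.4,fy=2.4,interpolation=cv2.INTER_CUBIC))
E
```

```text
[[0.535  0.3268]
 [0.4772 0.3491]
 [0.4195 0.3723]] [np.float64(0.0619), np.float64(0.0622)] expected from others [0.535  0.3258]
```

View pics/top2c.png

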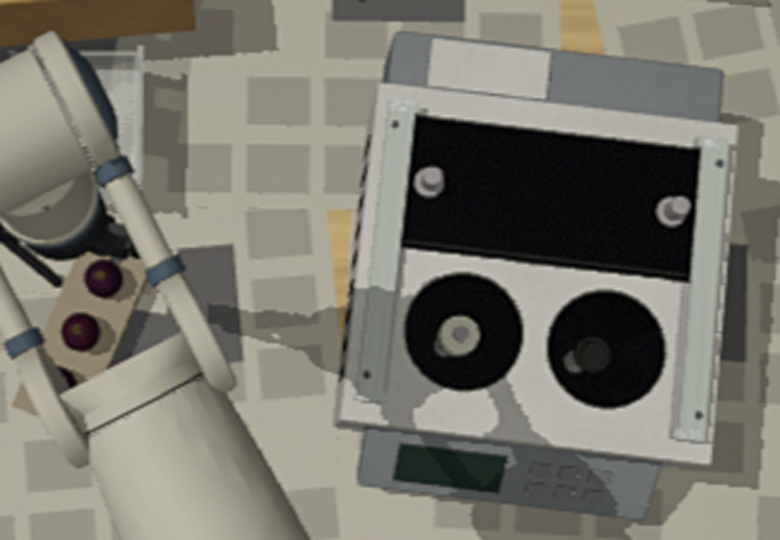

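The shutter is back against its rear stops and square: knobs at (429,181) and (676,211). Both ports are clear, the standard is on its pedestal and the plums are in the tray.

```bash
python3 -c "from workcell import *; print(close_job(), sense()['contact_force'])"
```

```text
the job is handed in; nothing more can be done
the job is handed in; nothing more can be done
```

The job is done and handed in at about 36 s; no verdict was reported.

**Shutter:** I walked it open with alternating pushes of about 12 mm on the two knobs. At my readings the knobs stayed within about 5 mm of each other, and the force was at most about 10 N. At the end I crept each knob until it stopped against the rear stop. My position estimate there was 76 mm in the tester frame, not the nominal 72 mm. I put this down to a tester-pose error of about 4 mm, because the force rose at both ends and the last top view shows the shutter fully back and square.

**Plum:** It stood in the right port. I gripped it at 20 N, lifted it out, and released it a few millimetres above its seat in the empty pocket. In the last wrist view it lies within about 1 mm of where the other two plums put the pocket centre, at 62 mm spacing.

**Other objects:** The two other plums are in their pockets and the white standard is on its pedestal. The gripper was about 15 cm clear, with no contact force, when I handed in. The wrist reading was about 7 N upward while closing on the plum and about 4 N at set-down. Both cleared once it lifted or let go.

**Disagreement:** My rough early readings from the scene camera differed from the top view by 7–10 mm or more. I used the wrist camera for positioning instead, and it agreed with itself within about 3 mm.

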